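# Put the tasting tray away under the jar riser

### The job

At the market stall, slide the low wooden tasting tray under the board of the little jar riser, back end first, until the tray's front wall is flush with the board's front edge and only its handle sticks out. Keep the tray flat and square to the riser, without bumping it against the riser's underside or legs, and let go of it there. Leave the taller bin where it stands.

Things in the scene. Friction and masses are not known exactly. Their poses are not given: they have to be found in the camera images.
- tray: Low open light-wood tray, 120 long (x), 100 wide (y), 40 high, sample pots fixed inside below the rim; 0.25-0.5 kg, loose. Level handle from the middle of its front wall (-x end, towards the robot): 24 wide, 18 to 42 above the table, from x = -60 to -126; grip it across its width at x = -105, 30 above the table. Origin: centre of underside; x to the back end, away from the handle, z up.
- bin: The taller bin: same wood, footprint, handle, origin and axes as the tray, but 90 high with wooden paddles in it; too tall to go under the riser. Loose, 0.45 kg. Stands on the other side, left or right, from the tray. Must stay where it is.
- riser: Fixed wooden bench: board 180 deep (x), 300 wide, 16 thick on two legs, jars on it from 80 behind the front edge, tops at 165. Tunnel below is 65 high, 200 wide, open front to back. Origin: on the table below the middle of the board's front edge; x points into the tunnel, away from the robot, z up. Tray put away: its origin at x = 60, y near 0 here, axes parallel.
There are look-alikes about, which are no part of the job. What is shaped like the tray but red is not meant.

How it is judged (in metres and radians):
At the end, for the whole second after the job is handed in: The tray stands flat and still on the table under the riser's board between its legs, back end first, its front wall flush with the board's front edge within 15 mm, square to the riser within 10 degrees; the taller bin is within 30 mm of where it stood (x of riser in the frame of tray below 0 m and x of tray in the frame of riser between 0.045 and 0.075 m and y of tray in the frame of riser between -0.06 and 0.06 m and angle between the x axis of tray and the x axis of riser, either way round below 0.18 rad and z of tray in the frame of riser below 0.005 m and angle between tray's own z axis and vertical below 0.08 rad and linear speed of tray below 0.01 m/s and distance of bin from where it was at the start of the episode below 0.03 m); the robot touches nothing.
It fails at once if the tray bumps the riser (its underside or legs) with more than 4 N (contact force between tray and riser above 4 N).
It fails at once if the taller bin is shifted more than 30 mm (distance of bin from where it was at the start of the episode above 0.03 m).
It also fails if it takes over 40 s, if anything falls off the work surface, if the arm or the gripper's body presses on something with over 40 N, if the wrist force passes 120 N, or if a joint passes its speed limit or range.

### The arm

A 6-joint arm with a two-finger parallel gripper is mounted at the origin on the work surface. World frame = base frame: x ahead of the robot, y to its left, z up, the work surface at z = 0. Lengths are in mm, angles in rad, forces in N, time in s.
With the tool pointing down it reaches from about 375 to 925 mm from the base axis. Payload 5.7 kg.
Tool frame: the origin (TCP) lies at the very end of the fingers, on their centre line; the grasp point (between the pads) lies manip.grasp_offset behind it (manip.grasp_offset is the distance from the TCP to the grasp point, in mm); z points along the fingers, y is the line along which they close (so a half turn about z gives the same grasp; the last joint's range is limited). The gripper opens to 85 mm and grips with 20 to 120 N. Pads are 22 mm wide; open, the fingers measure 114 mm over their backs; the gripper's body (76 mm by 85 mm) begins 54 mm behind the grasp point. The pads swing forward as they close: fully open they stand 13 mm farther back than shut.
Start: joints at [-1.284, 0.359, 1.51, -0, 1.272, -0.115], TCP at [234.628, -552.189, 231.267] pointing down, gripper open.
Joint ranges: [-2.97, 2.97], [-1.01, 2.36], [0.21, 2.38], [-0.96, 4.11], [0.2, 2.71], [-2.98, 2.98]. Speed limits (rad/s): [2.39, 2.39, 3.14, 3.14, 3.14, 3.14].

### API

Orientations are given as a unit quaternion [x, y, z, w].
In Python, from rig import manip gives the robot as it stands. The module is installed in compiled form; this text tells all that it offers.
- The arm moves only by the tool play_rows, never from a script. Its argument "targets" is a list of rows, each an object with "claw": the gripper command: -1 is shut, 1 is fully open, values between are in proportion; "delta_pos": the shift along the tool's x, y, z in units of 0.03 m (1.0 is 0.03 m), a list of three; "angular": the turn, a rotation vector about the tool's x, y, z in units of 0.1 rad (1.0 is 0.1 rad), a list of three. In form: [{"claw": claw, "delta_pos": [x, y, z], "angular": [rx, ry, rz]}, ...]. A call has 1 to 20 rows; each row shifts and turns the commanded pose from where the row before left it, along the tool's axes as they then stand; what a row does not reach is not made up. A row lasts 1/12 s, in which the tool goes at most 41.7 mm and 7.16 degrees, less where a joint would pass 70% of its speed; a pose out of reach is approached as far as the arm can. A call with a number of a shift or a turn outside -1 to 1 is refused whole. A call with a gripper value outside its range is refused whole. The fingers move at their own pace and stop on an object; "squeeze" is the grip in N (left out, the last holds). Time passes only in rows, so rows that do not move let the fingers close. It gives the time, the measured TCP pose, the force, the opening and the grip force at its end, in the units of the state.
- manip.state(): the state, without advancing time (a new reading comes with each control period).
- manip.camera(name): name is "scene" or "top" or "wrist"; returns the picture (400x640x3 uint8, red, green, blue); there is no depth.
- manip.calibration(name): a dict with "mtx" (3x3 intrinsics, pixels), "world_from_camera" (4x4, takes a point from camera to world coordinates); the wrist camera has in their place "mount" (4x4, takes a point from camera to tool coordinates, whose origin is the TCP and whose axes are the flange's). Camera axes: x right, y up, looking along -z (the intrinsics and any distortion apply to the point x, -y, -z); pixel columns grow to the right and rows downward; lengths in mm; the calibration is good to about 2 mm. The wrist camera is an equidistant fisheye: a pixel r from the principal point sees the ray r / f radians off the axis. A picture is of the moment at which its call begins: read the wrist's pose just before it. calibration takes no time and is no camera call.
- manip.finish_job(): hands the job in; it is judged then, once.
The state is a dict: "time_s": time; "joints": joint angles; "qd": joint speeds; "tau": joint torques, N m; "tool_pos": TCP position; "tcp_rot": TCP orientation; "contact_force": force on the tool from outside, world axes, zero at the start; "torque": the same for the moment, N m; "width": finger opening in mm; "grip_force": force on a finger pad.
Only numpy, scipy, OpenCV 4.12 (cv2) and the standard library are available. Lean on these libraries where they do the work, as an engineer would, in place of code of your own. Each camera call takes 0.05 s, during which the arm holds its last target. There are 200 camera calls.

## Working session

There is one attempt and no reset: what is moved stays moved. The work goes in short steps, Python scripts to look and compute and a tool call to move; the robot and the scene stay as the last step left them, time stands still between calls to the robot, and variables do not carry over. Pictures are saved under pics/ and viewed, at most 10 in all, crops included, and the job is handed in when it is done.

Besides the shell and the picture viewer there is one more tool, called after "Emit:" in YAML: its name, and indented under it one key for each argument. play_rows: Moves the arm, as the interface text tells. Shifts and turns lie within -1 to 1; 1 stands for 0.03 m of shift or 0.1 rad of turn. Its arguments: {"type":"object","properties":{"targets":{"type":"array"},"squeeze":{"type":"number"}},"required":["targets"]}

```bash
mkdir -p pics
python3 - <<'E'
from rig import manip
import cv2,numpy as np
print(manip.state()); print(manip.grasp_offset)
for n in("scene","top"):
    c=manip.calibration(n);print(n,c)
    cv2.imwrite(f"pics/{n}0.png",manip.camera(n)[:,:,::-1])
print(manip.calibration("wrist"))
E
```

```text
{'time_s': 0.0, 'joints': array([-1.28411994e+00,  3.59495977e-01,  1.51144436e+00,  1.44246848e-05,
        1.27247889e+00, -1.15120002e-01]), 'qd': array([-0.00016557, -0.00027717,  0.00206016, -0.00046328,  0.00022119,
        0.00090443]), 'tau': array([ 1.65765243e-03, -5.27612114e+01, -2.78619576e+01, -2.25838403e-04,
        1.33127498e-02,  3.31573540e-05]), 'tool_pos': array([ 234.43721669, -551.56757499,  230.45440884]), 'tcp_rot': array([ 9.79887755e-01,  1.99547373e-01, -7.13776180e-05, -9.10520250e-04]), 'contact_force': array([-0.68933418,  0.55220312,  0.23611552]), 'torque': array([ 0.01282663,  0.01329079, -0.03436344]), 'grip_force': 0.0, 'width': 85.35482897965322}
18.700000000000003
scene {'mtx': array([[409.00628333,   0.        , 317.29518857],
       [  0.        , 409.00628333, 198.68375314],
       [  0.        ,   0.        ,   1.        ]]), 'world_from_camera': array([[-7.57006476e-01, -5.02380321e-01,  4.17798047e-01,
         9.10502695e+02],
       [ 6.53400626e-01, -5.84933375e-01,  4.80541953e-01,
         5.39359662e+02],
       [ 2.96920168e-03,  6.
[... 487 characters left out ...]
11750453e+01],
       [ 3.11227596e-03,  8.49668150e-02,  9.96378921e-01,
         9.30956378e+02],
       [ 0.00000000e+00,  0.00000000e+00,  0.00000000e+00,
         1.00000000e+00]])}
{'mtx': array([[309.70691629,   0.        , 315.19535115],
       [  0.        , 309.70691629, 194.49227305],
       [  0.        ,   0.        ,   1.        ]]), 'mount': array([[-1.79969952e-04,  9.45430911e-01,  3.25822589e-01,
         8.36229293e+01],
       [ 9.99999983e-01,  1.81840640e-04,  2.47134115e-05,
         6.37126099e-01],
       [-3.58829648e-05,  3.25822588e-01, -9.45430928e-01,
        -1.41885583e+02],
       [ 0.00000000e+00,  0.00000000e+00,  0.00000000e+00,
         1.00000000e+00]])}
```

View pics/top0.png

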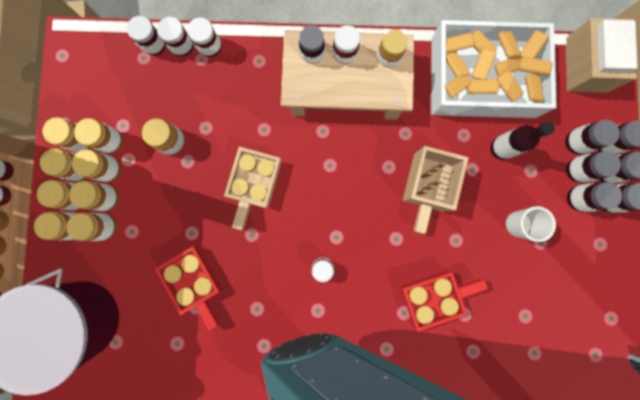

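View pics/scene0.png

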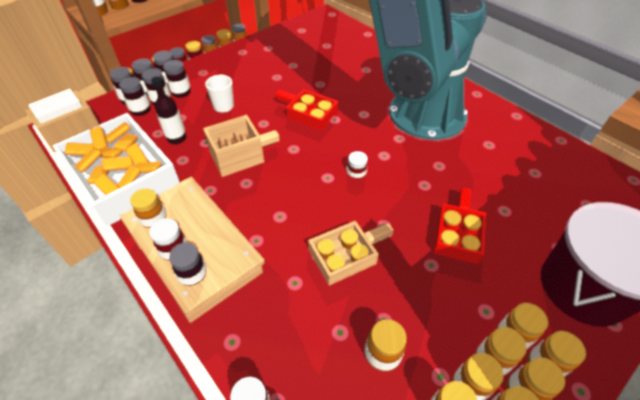

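Candidates in the top view are the wooden tray with pots (253,178), the wooden bin with paddles (437,180), and the red trays (188,282) and (435,300). I choose the wooden one with pots, whose handle ends near (240,222). The riser board is at (347,70), with front corners around (282,106) and (412,108). In the scene view the tray is at (343,252), its handle tip at (390,232), and the riser at (192,250).

```bash
cat > h.py <<'E'
from rig import manip
import cv2,numpy as np
def ray(n,uv):
    c=manip.calibration(n);K=c["mtx"];T=c["world_from_camera"]
    d=np.array([(uv[0]-K[0,2])/K[0,0],-(uv[1]-K[1,2])/K[1,1],-1]);return T[:3,3],T[:3,:3]@d
def onz(o_d,z):
    o,d=o_d;return o+d*(z-o[2])/d[2]
def tri(rays):
    A=np.zeros((3,3));b=np.zeros(3);P=[]
    for o,d in rays:
        d=d/np.linalg.norm(d);M=np.eye(3)-np.outer(d,d);A+=M;b+=M@o;P.append((M,o))
    x=np.linalg.solve(A,b);return x,[np.linalg.norm(M@(x-o)) for M,o in P]
def wray(st,uv):
    from scipy.spatial.transform import Rotation as R
    c=manip.calibration("wrist");K=c["mtx"];M=c["mount"]
    p=np.array([uv[0]-K[0,2],uv[1]-K[1,2]]);r=np.linalg.norm(p);t=r/K[0,0];p=p/max(r,1e-9)*np.sin(t)
    d=np.array([p[0],-p[1],-np.cos(t)])
    Rw=R.from_quat(st["tcp_rot"]).as_matrix()
    return st["tool_pos"]+Rw@M[:3,3],Rw@M[:3,:3]@d
def wood(im):
    h=cv2.cvtColor(im,cv2.COLOR_RGB2HSV)
    return cv2.inRange(h,(9,30,70),(28,170,255))
E
python3 - <<'E'
from h import *
a=cv2.imread("pics/top0.png");b=cv2.imread("pics/scene0.png")
for n,im,boxes in (("top",a,[(215,135,75,100),(270,25,150,100)]),("scene",b,[(295,210,105,80),(115,170,155,155)])):
    m=wood(im[:,:,::-1].copy())
    for x,y,w,h in boxes:
        cs,_=cv2.findContours(m[y:y+h,x:x+w],0,2);c=max(cs,key=cv2.contourArea)+[x,y]
        print(n,cv2.contourArea(c),cv2.approxPolyDP(cv2.convexHull(c),2,True)[:,0].tolist())
t=cv2.resize(a[140:235,215:295],None,fx=4,fy=4,interpolation=2);r=cv2.resize(a[20:125,270:425],None,fx=2.9,fy=2.9,interpolation=2)
s=cv2.resize(b[205:285,295:405],None,fx=4,fy=4,interpolation=2);r2=cv2.resize(b[170:325,110:275],None,fx=1.7,fy=1.7,interpolation=2)
o=np.zeros((600,800,3),np.uint8);
for im,x,y in((t,0,0),(r,330,0),(s,0,270+111) if 0 else (cv2.resize(s,None,fx=.5,fy=.5),0,390),(r2,330,320)):
    hh=min(im.shape[0],600-y);ww=min(im.shape[1],800-x);o[y:y+hh,x:x+ww]=im[:hh,:ww]
cv2.imwrite("pics/crop1.png",o)
E
```

```text
top 2592.5 [[278, 157], [280, 164], [268, 205], [241, 229], [233, 227], [224, 194], [238, 148]]
top 8829.5 [[413, 36], [413, 95], [410, 111], [396, 118], [296, 115], [281, 105], [285, 30], [399, 29]]
scene 2972.5 [[391, 227], [391, 234], [374, 264], [330, 284], [309, 248], [309, 239], [354, 221], [388, 224]]
scene 11212.0 [[191, 177], [261, 256], [263, 262], [260, 273], [189, 321], [120, 218], [120, 214], [136, 190]]
```

View pics/crop1.png

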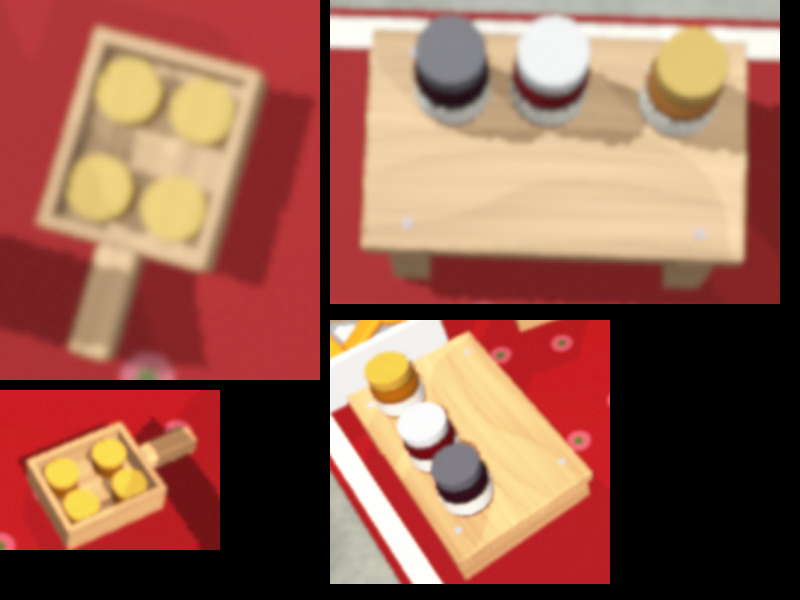

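Tray choice confirmed: pots, plain wood, handle towards the robot. I read the corner pixels off the crop, and next I triangulate them.

Run:
```python
from h import *
np.set_printoptions(precision=1,suppress=True)
P={"t_bl":((239.5,147),(330,273.5)),"t_br":((280.5,158.2),(308.5,240)),"t_fl":((224.5,195.5),(376.5,253.5)),"t_fr":((268,207),(357.5,222)),
"h_l":((232.5,225.5),(392.5,230)),"h_r":((242.5,228),(391,223.5)),
"r_fl":((280.3,105),(263,260)),"r_fr":((413,109),(192,177.6)),"r_bl":((285,30),(189,311)),"r_br":((413,36),(121.8,217))}
z={"t":40,"h":42,"r":81}
for k,(a,b) in P.items():
    x,e=tri([ray("top",a),ray("scene",b)]);print(k,x,"err %.1f"%max(e),onz(ray("top",a),z[k[0]])[:2],onz(ray("scene",b),z[k[0]])[:2])
```

```text
t_bl [613.5 235.8  44.6] err 2.3 [616.1 235.2] [610.  235.6]
t_br [590.8 139.   38.2] err 2.1 [592.1 137.4] [590.1 141.5]
t_fl [500.2 265.   39.8] err 0.0 [500.2 264.9] [500.3 265.1]
t_fr [471.9 168.4  31.1] err 6.7 [476.2 162.3] [472.1 177.2]
h_l [429.5 244.3  40.7] err 2.1 [431.  242.5] [428.7 246.1]
h_r [420.9 225.2  38.2] err 7.2 [425.8 219.1] [417.8 231.4]
r_fl [708.1 138.2  78.1] err 0.0 [707.2 137.9] [708.9 139.8]
r_fr [ 704.7 -162.7   77. ] err 3.8 [ 706.6 -164.3] [ 703.6 -155.2]
r_bl [881.2 136.   81.6] err 4.2 [885.2 133.6] [878.2 139. ]
r_br [ 881.8 -163.5   71.8] err 2.7 [ 879.5 -163.1] [ 880.3 -151.9]
```

Emit:
play_rows:
  targets:
    - {"claw":1,"delta_pos":[0.9,0,0],"angular":[0,0,0.9]}
    - {"claw":1,"delta_pos":[0.9,0,0],"angular":[0,0,0.9]}
    - {"claw":1,"delta_pos":[0.9,0,0],"angular":[0,0,0.9]}
    - {"claw":1,"delta_pos":[0.9,0,0],"angular":[0,0,0.9]}
    - {"claw":1,"delta_pos":[0.9,0,0],"angular":[0,0,0.9]}
    - {"claw":1,"delta_pos":[0.9,0,0],"angular":[0,0,0.9]}
    - {"claw":1,"delta_pos":[0.9,0,0],"angular":[0,0,0.9]}
    - {"claw":1,"delta_pos":[-0.2,-0.95,0],"angular":[0,0,0]}
    - {"claw":1,"delta_pos":[-0.2,-0.95,0],"angular":[0,0,0]}
    - {"claw":1,"delta_pos":[-0.2,-0.95,0],"angular":[0,0,0]}
    - {"claw":1,"delta_pos":[-0.2,-0.95,0],"angular":[0,0,0]}
    - {"claw":1,"delta_pos":[-0.2,-0.95,0],"angular":[0,0,0]}
    - {"claw":1,"delta_pos":[-0.2,-0.95,0],"angular":[0,0,0]}
    - {"claw":1,"delta_pos":[-0.2,-0.95,0],"angular":[0,0,0]}
    - {"claw":1,"delta_pos":[-0.2,-0.95,0],"angular":[0,0,0]}
    - {"claw":1,"delta_pos":[-0.2,-0.95,0],"angular":[0,0,0]}
    - {"claw":1,"delta_pos":[-0.2,-0.95,0],"angular":[0,0,0]}
    - {"claw":1,"delta_pos":[-0.2,-0.95,0],"angular":[0,0,0]}
    - {"claw":1,"delta_pos":[-0.2,-0.95,0],"angular":[0,0,0]}

```text
time_s: 1.68
tool_pos: [425.7, -176.8, 231.0]
tcp_rot: [0.993, -0.114, -0.0, -0.0]
contact_force: [0.5, 0.7, 1.0]
width: 85.5
grip_force: 0.0
```

Emit:
play_rows:
  targets:
    - {"claw":1,"delta_pos":[-0.19,-0.94,0.15],"angular":[0,0,0]}
    - {"claw":1,"delta_pos":[-0.19,-0.94,0.15],"angular":[0,0,0]}
    - {"claw":1,"delta_pos":[-0.19,-0.94,0.15],"angular":[0,0,0]}
    - {"claw":1,"delta_pos":[-0.19,-0.94,0.15],"angular":[0,0,0]}
    - {"claw":1,"delta_pos":[-0.19,-0.94,0.15],"angular":[0,0,0]}
    - {"claw":1,"delta_pos":[-0.19,-0.94,0.15],"angular":[0,0,0]}
    - {"claw":1,"delta_pos":[-0.19,-0.94,0.15],"angular":[0,0,0]}
    - {"claw":1,"delta_pos":[-0.19,-0.94,0.15],"angular":[0,0,0]}
    - {"claw":1,"delta_pos":[-0.19,-0.94,0.15],"angular":[0,0,0]}
    - {"claw":1,"delta_pos":[-0.19,-0.94,0.15],"angular":[0,0,0]}
    - {"claw":1,"delta_pos":[-0.19,-0.94,0.15],"angular":[0,0,0]}
    - {"claw":1,"delta_pos":[-0.19,-0.94,0.15],"angular":[0,0,0]}
    - {"claw":1,"delta_pos":[-0.19,-0.94,0.15],"angular":[0,0,0]}
    - {"claw":1,"delta_pos":[-0.19,-0.94,0.15],"angular":[0,0,0]}
    - {"claw":1,"delta_pos":[0,0,0],"angular":[0,0,0]}
    - {"claw":1,"delta_pos":[0,0,0],"angular":[0,0,0]}
    - {"claw":1,"delta_pos":[0,0,0],"angular":[0,0,0]}

```text
time_s: 3.1
tool_pos: [437.3, 223.9, 168.1]
tcp_rot: [0.994, -0.113, -0.0, 0.0]
contact_force: [-0.4, 0.6, 0.4]
width: 85.4
grip_force: 0.0
```

Run:
```python
from h import *
import pickle
s=manip.state();pickle.dump(s,open("s1.pkl","wb"));print(s["tool_pos"],s["tcp_rot"])
cv2.imwrite("pics/w1.png",manip.camera("wrist")[:,:,::-1])
```

```text
[437.29765071 223.90224791 168.05284234] [ 9.93547109e-01 -1.13418627e-01 -4.40311578e-04  4.03899246e-04]
```

View pics/w1.png

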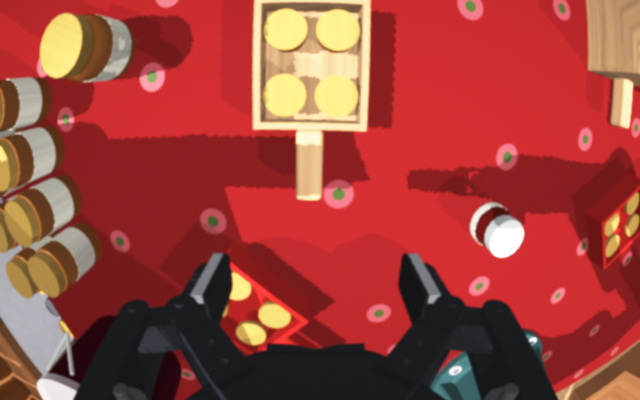

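The wrist view shows the wooden tray straight ahead. Its handle runs from (310,131) to its tip at (310,197), and its front rim corners are (253,128) and (367,130). A red tray (265,310) lies behind the fingers.

Run:
```python
from h import *
import pickle
s=pickle.load(open("s1.pkl","rb"));np.set_printoptions(precision=1,suppress=True)
q={k:onz(wray(s,p),z)[:2] for k,p,z in (("fl",(253,128),40),("fr",(367,130),40),("bl",(261,2),40),("br",(371,2),40),("hl",(297,197),42),("hr",(322,199),42),("b",(310,131),42))}
print(q)
w=q["fl"]-q["fr"];yaw=np.arctan2(-w[0],w[1]);fm=(q["fl"]+q["fr"])/2;hm=(q["hl"]+q["hr"])/2
print(yaw,np.linalg.norm(w),np.linalg.norm(fm-hm),"yaw handle",np.arctan2(*(fm-hm)[::-1]))
# height from two views: handle tip corners, front rim corners (top cam + wrist)
for n,a,b in (("hl",(297,197),(232.5,225.5)),("hr",(322,199),(242.5,228)),("fl",(253,128),(224.5,195.5)),("fr",(367,130),(268,207))):
    print(n,tri([wray(s,a),ray("top",b)]))
```

```text
{'fl': array([501.1, 264.5]), 'fr': array([476.5, 167.1]), 'bl': array([609.5, 231. ]), 'br': array([588.2, 138.7]), 'hl': array([430.4, 241.8]), 'hr': array([423.3, 219.8]), 'b': array([486.7, 216.2])}
-0.2478077384008075 100.44800255636065 63.76055655865295 yaw handle -0.2367917198117562
hl (array([431. , 241.7,  44.3]), [np.float64(0.26784083240141005), np.float64(0.26784083240144724)])
hr (array([425.6, 218.8,  47.5]), [np.float64(0.8072751557621836), np.float64(0.8072751557622134)])
fl (array([500.7, 266. ,  34.5]), [np.float64(0.2710292000372928), np.float64(0.2710292000373289)])
fr (array([475.7, 164.7,  28.2]), [np.float64(1.3474219900719078), np.float64(1.3474219900719104)])
```

Emit:
play_rows:
  targets:
    - {"claw":1,"delta_pos":[0.06,-0.05,0],"angular":[0,0.5,0.18]}
    - {"claw":1,"delta_pos":[0.06,-0.05,0],"angular":[0,0.5,0]}
    - {"claw":1,"delta_pos":[0.06,-0.05,0],"angular":[0,0.5,0]}
    - {"claw":1,"delta_pos":[-0.12,0,0.8],"angular":[0,0,0]}
    - {"claw":1,"delta_pos":[-0.12,0,0.8],"angular":[0,0,0]}
    - {"claw":1,"delta_pos":[-0.12,0,0.8],"angular":[0,0,0]}
    - {"claw":1,"delta_pos":[-0.12,0,0.8],"angular":[0,0,0]}
    - {"claw":1,"delta_pos":[-0.09,0,0.6],"angular":[0,0,0]}
    - {"claw":1,"delta_pos":[-0.06,0,0.4],"angular":[0,0,0]}
    - {"claw":1,"delta_pos":[-0.06,0,0.4],"angular":[0,0,0]}
    - {"claw":1,"delta_pos":[-0.03,0,0.2],"angular":[0,0,0]}
    - {"claw":1,"delta_pos":[0,0,0],"angular":[0,0,0]}
    - {"claw":1,"delta_pos":[0,0,0],"angular":[0,0,0]}
    - {"claw":1,"delta_pos":[0,0,0],"angular":[0,0,0]}

```text
time_s: 4.32
tool_pos: [444.9, 227.2, 23.7]
tcp_rot: [0.99, -0.123, 0.075, 0.009]
contact_force: [-0.3, 0.3, -0.8]
width: 85.4
grip_force: 0.0
```

Emit:
play_rows:
  targets:
    - {"claw":1,"delta_pos":[-0.05,0,0.29],"angular":[0,0,0]}
    - {"claw":1,"delta_pos":[0,0,0],"angular":[0,0,0]}
    - {"claw":-1,"delta_pos":[0,0,0],"angular":[0,0,0]}
    - {"claw":-1,"delta_pos":[0,0,0],"angular":[0,0,0]}
    - {"claw":-1,"delta_pos":[0,0,0],"angular":[0,0,0]}
    - {"claw":-1,"delta_pos":[0,0,0],"angular":[0,0,0]}
    - {"claw":-1,"delta_pos":[0,0,0],"angular":[0,0,0]}
    - {"claw":-1,"delta_pos":[0,0,0],"angular":[0,0,0]}
    - {"claw":-1,"delta_pos":[0,0,0],"angular":[0,0,0]}
    - {"claw":-1,"delta_pos":[0,0,0],"angular":[0,0,0]}
    - {"claw":-1,"delta_pos":[0,0,0],"angular":[0,0,0]}
    - {"claw":-1,"delta_pos":[0,0,0],"angular":[0,0,0]}
  squeeze: 40

```text
time_s: 5.32
tool_pos: [444.2, 227.6, 14.4]
tcp_rot: [0.99, -0.122, 0.075, 0.009]
contact_force: [-2.3, 0.9, 4.5]
width: 23.6
grip_force: 44.7
```

Emit:
play_rows:
  targets:
    - {"claw":-1,"delta_pos":[0,0,0],"angular":[0.07,0,-0.475]}
    - {"claw":-1,"delta_pos":[0,0,0],"angular":[0.07,0,-0.475]}
    - {"claw":-1,"delta_pos":[0,0,0],"angular":[0.07,0,-0.475]}
    - {"claw":-1,"delta_pos":[0,0,0],"angular":[0.07,0,-0.475]}
    - {"claw":-1,"delta_pos":[0,0,0],"angular":[0.07,0,-0.475]}
    - {"claw":-1,"delta_pos":[0,0,0],"angular":[0,0,0]}
    - {"claw":-1,"delta_pos":[0,0,0],"angular":[0,0,0]}

```text
time_s: 5.9
tool_pos: [444.7, 227.5, 14.4]
tcp_rot: [0.997, -0.004, 0.075, 0.0]
contact_force: [0.7, -1.0, 3.9]
width: 23.1
grip_force: 44.4
```

Emit:
play_rows:
  targets:
    - {"claw":-1,"delta_pos":[0.05,0.3,0.008],"angular":[0,0,0]}
    - {"claw":-1,"delta_pos":[0.1,0.65,0.015],"angular":[0,0,0]}
    - {"claw":-1,"delta_pos":[0.1,0.65,0.015],"angular":[0,0,0]}
    - {"claw":-1,"delta_pos":[0.1,0.65,0.015],"angular":[0,0,0]}
    - {"claw":-1,"delta_pos":[0.1,0.65,0.015],"angular":[0,0,0]}
    - {"claw":-1,"delta_pos":[0.1,0.65,0.015],"angular":[0,0,0]}
    - {"claw":-1,"delta_pos":[0.1,0.65,0.015],"angular":[0,0,0]}
    - {"claw":-1,"delta_pos":[0.1,0.65,0.015],"angular":[0,0,0]}
    - {"claw":-1,"delta_pos":[0.1,0.65,0.015],"angular":[0,0,0]}
    - {"claw":-1,"delta_pos":[0.1,0.65,0.015],"angular":[0,0,0]}
    - {"claw":-1,"delta_pos":[0.1,0.65,0.015],"angular":[0,0,0]}
    - {"claw":-1,"delta_pos":[0.1,0.65,0.015],"angular":[0,0,0]}
    - {"claw":-1,"delta_pos":[0.1,0.65,0.015],"angular":[0,0,0]}
    - {"claw":-1,"delta_pos":[0,0,0],"angular":[0,0,0]}
    - {"claw":-1,"delta_pos":[0,0,0],"angular":[0,0,0]}

```text
time_s: 7.15
tool_pos: [481.0, -17.1, 14.4]
tcp_rot: [0.997, -0.005, 0.075, 0.001]
contact_force: [1.2, -3.2, 2.6]
width: 23.3
grip_force: 44.3
```

Run:
```python
from h import *
import pickle
s=manip.state();pickle.dump(s,open("s2.pkl","wb"));print(s["tool_pos"],s["tcp_rot"],s["contact_force"])
w=manip.camera("wrist")[:,:,::-1];t=manip.camera("top")[:,:,::-1]
cv2.imwrite("pics/w2.png",w);cv2.imwrite("pics/t2.png",t)
o=np.zeros((600,640,3),np.uint8);o[:300]=w[:300];o[300:]=cv2.resize(t[20:200,200:584-0],(640,300));cv2.imwrite("pics/c2.png",o)
```

```text
[481.00868099 -17.07477757  14.3535692 ] [ 9.97144727e-01 -4.74343841e-03  7.53622558e-02  6.51361838e-04] [ 1.15085613 -3.15587173  2.60505762]
```

View pics/c2.png

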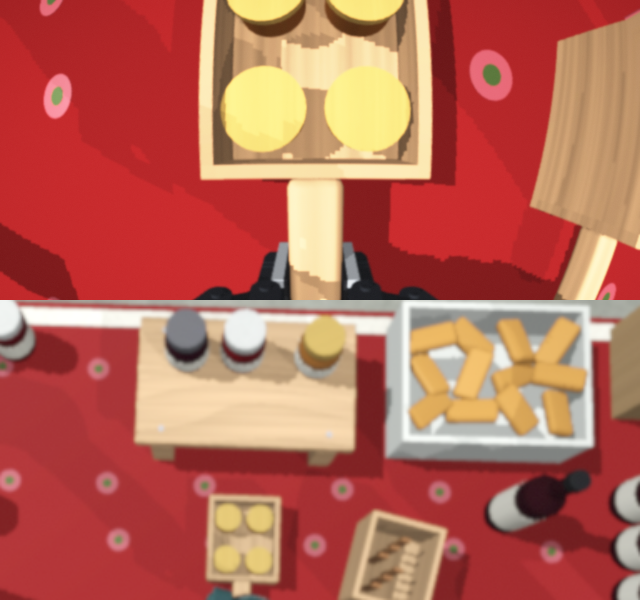

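The wrist view shows the tray held squarely, front rim corners (201,178) and (432,178). In the top view it stands centred before the riser, and the bin has not moved.

Run:
```python
from h import *
import pickle
s=pickle.load(open("s2.pkl","rb"));np.set_printoptions(precision=1,suppress=True)
print("wrist fl fr",onz(wray(s,(201,178)),40),onz(wray(s,(432,178)),40))
f=lambda x,y:(200+x*.6,20+(y-300)*.6)
for n,p,z in(("fl",(206,581),40),("fr",(279,585),40),("bl",(209,495),40),("br",(281,497),40),("Rfl",(135,443),81),("Rfr",(355,450),81),("Rfl65",(135,446),65),("legL",(151,446),65),("legR",(335,450),65)):print(n,onz(ray("top",f(*p)),z)[:2])
t=cv2.imread("pics/t2.png")
# riser front edge: brightness drop along columns, mask fit
m=wood(t[:,:,::-1].copy())
for u in range(310,384,12):
    g=t[95:125,u].astype(int);print(u,[int(v) for v in g[:,1]])
```

```text
wrist fl fr [527.   31.3  40. ] [526.  -69.1  40. ]
fl [522.9  33.9]
fr [520.2 -68.8]
bl [645.9  32.9]
br [645.9 -69.5]
Rfl [705.4 136.3]
Rfr [ 704.2 -164.3]
Rfl65 [706.2 137.9]
legL [706.9 115.7]
legR [ 708.5 -140.4]
310 [206, 206, 206, 206, 206, 206, 206, 208, 209, 204, 189, 156, 113, 72, 45, 35, 34, 35, 34, 35, 36, 35, 35, 34, 35, 36, 36, 44, 50, 55]
322 [207, 209, 210, 210, 210, 209, 209, 211, 210, 206, 193, 169, 131, 89, 57, 39, 35, 35, 34, 35, 33, 35, 34, 34, 34, 34, 35, 40, 53, 74]
334 [210, 213, 214, 214, 214, 213, 212, 212, 211, 206, 197, 180, 148, 109, 72, 45, 35, 35, 35, 35, 34, 34, 34, 35, 33, 35, 35, 36, 44, 51]
346 [213, 216, 218, 218, 217, 215, 213, 211, 209, 205, 200, 191, 170, 131, 89, 55, 38, 36, 35, 35, 34, 35, 34, 35, 33, 34, 35, 35, 36, 43]
358 [213, 217, 219, 220, 219, 217, 214, 211, 207, 205, 203, 197, 178, 141, 102, 68, 42, 34, 34, 34, 34, 35, 35, 34, 34, 35, 36, 35, 36, 43]
370 [214, 217, 220, 221, 220, 218, 214, 209, 204, 203, 203, 202, 192, 167, 126, 80, 50, 36, 36, 34, 35, 33, 35, 34, 35, 35, 34, 35, 36, 39]
382 [215, 217, 219, 221, 220, 218, 215, 210, 206, 202, 201, 200, 195, 176, 139, 98, 63, 36, 32, 31, 32, 33, 34, 36, 35, 36, 34, 34, 33, 36]
```

Emit:
play_rows:
  targets:
    - {"claw":-1,"delta_pos":[0.2,-0.07,0.03],"angular":[0,0,0]}
    - {"claw":-1,"delta_pos":[0.4,-0.07,0.06],"angular":[0,0,0]}
    - {"claw":-1,"delta_pos":[0.4,0,0.06],"angular":[0,0,0]}
    - {"claw":-1,"delta_pos":[0.4,0,0.06],"angular":[0,0,0]}
    - {"claw":-1,"delta_pos":[0.4,0,0.06],"angular":[0,0,0]}
    - {"claw":-1,"delta_pos":[0.4,0,0.06],"angular":[0,0,0]}
    - {"claw":-1,"delta_pos":[0.4,0,0.06],"angular":[0,0,0]}
    - {"claw":-1,"delta_pos":[0.4,0,0.06],"angular":[0,0,0]}
    - {"claw":-1,"delta_pos":[0.4,0,0.06],"angular":[0,0,0]}
    - {"claw":-1,"delta_pos":[0.4,0,0.06],"angular":[0,0,0]}
    - {"claw":-1,"delta_pos":[0.4,0,0.06],"angular":[0,0,0]}
    - {"claw":-1,"delta_pos":[0.4,0,0.06],"angular":[0,0,0]}
    - {"claw":-1,"delta_pos":[0.4,0,0.06],"angular":[0,0,0]}
    - {"claw":-1,"delta_pos":[0,0,0],"angular":[0,0,0]}
    - {"claw":-1,"delta_pos":[0,0,0],"angular":[0,0,0]}

```text
time_s: 8.5
tool_pos: [631.4, -11.1, 13.7]
tcp_rot: [0.997, -0.002, 0.074, 0.0]
contact_force: [1.4, 1.0, 1.0]
width: 23.1
grip_force: 44.3
```

Run:
```python
from h import *
import pickle
s=manip.state();pickle.dump(s,open("s3.pkl","wb"));print(s["tool_pos"],s["tcp_rot"],s["contact_force"])
w=manip.camera("wrist")[:,:,::-1]
cv2.imwrite("pics/w3.png",w)
```

```text
[631.36386873 -11.12870708  13.69836087] [ 9.97255050e-01 -2.36568439e-03  7.40050512e-02  1.47652287e-04] [1.36028289 1.04261598 1.00962181]
```

View pics/w3.png

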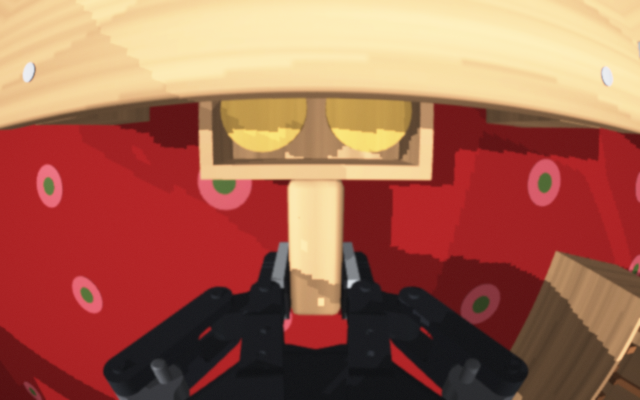

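The wrist view shows the tray part way in. The board's front edge is at (316,95), the tray's front rim at (316,180), and the leg inner edges at (150,118) and (487,115), with equal gaps on both sides.

Run:
```python
from h import *
import pickle
s=pickle.load(open("s3.pkl","rb"));np.set_printoptions(precision=1,suppress=True)
w=cv2.imread("pics/w3.png");print([int(v) for v in w[86:106,316,1]])
for n,p,z in(("edge81",(316,93.5),81),("edge65",(316,98),65),("l",(100,114),65),("r",(540,114),65),("fl",(200,179),40),("fr",(432,180),40),("tip",(316,314),42)):print(n,onz(wray(s,p),z)[:2])
```

```text
[209, 200, 193, 184, 167, 143, 116, 101, 98, 97, 98, 104, 118, 127, 133, 134, 134, 135, 134, 134]
edge81 [705.5 -12.5]
edge65 [706.3 -12.5]
l [706.7  71.3]
r [ 706.4 -101.2]
fl [676.9  37.6]
fr [675.9 -62.6]
tip [613.6 -12.2]
```

Emit:
play_rows:
  targets:
    - {"claw":-1,"delta_pos":[0.24,0,0.03],"angular":[0,0,0]}
    - {"claw":-1,"delta_pos":[0.24,0,0.03],"angular":[0,0,0]}
    - {"claw":-1,"delta_pos":[0.24,0,0.03],"angular":[0,0,0]}
    - {"claw":-1,"delta_pos":[0.24,0,0.03],"angular":[0,0,0]}
    - {"claw":-1,"delta_pos":[0,0,0],"angular":[0,0,0]}
    - {"claw":-1,"delta_pos":[0,0,0],"angular":[0,0,0]}
    - {"claw":-1,"delta_pos":[0,0,0],"angular":[0,0,0]}

```text
time_s: 9.13
tool_pos: [660.5, -12.6, 14.6]
tcp_rot: [0.997, -0.003, 0.074, 0.0]
contact_force: [-0.9, -0.2, -2.6]
width: 23.3
grip_force: 43.9
```

Run:
```python
from h import *
import pickle
s=manip.state();pickle.dump(s,open("s4.pkl","wb"));print(s["tool_pos"],s["contact_force"])
w=manip.camera("wrist")[:,:,::-1]
cv2.imwrite("pics/w4.png",w)
```

```text
[660.51970868 -12.57864356  14.63158411] [-0.88126216 -0.17933271 -2.59153568]
```

View pics/w4.png

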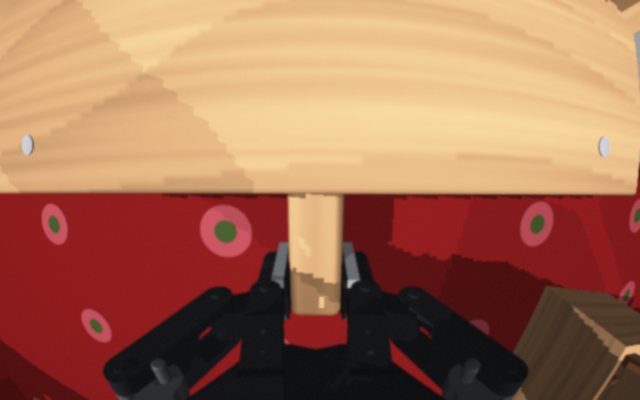

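The tray's front wall is now level with the board edge at row 194, and only the handle shows. Next I release it and back off along the tool axis.

Emit:
play_rows:
  targets:
    - {"claw":0,"delta_pos":[0,0,0],"angular":[0,0,0]}
    - {"claw":0.3,"delta_pos":[0,0,0],"angular":[0,0,0]}
    - {"claw":0.8,"delta_pos":[0,0,0],"angular":[0,0,0]}
    - {"claw":1,"delta_pos":[0,0,0],"angular":[0,0,0]}
    - {"claw":1,"delta_pos":[0,0,0],"angular":[0,0,0]}
    - {"claw":1,"delta_pos":[0,0,0],"angular":[0,0,0]}
    - {"claw":1,"delta_pos":[0,0,0],"angular":[0,0,0]}
    - {"claw":1,"delta_pos":[0,0,-0.3],"angular":[0,0,0]}
    - {"claw":1,"delta_pos":[0,0,-0.5],"angular":[0,0,0]}
    - {"claw":1,"delta_pos":[0,0,-0.7],"angular":[0,0,0]}
    - {"claw":1,"delta_pos":[0,0,-0.7],"angular":[0,0,0]}
    - {"claw":1,"delta_pos":[0,0,-0.7],"angular":[0,0,0]}
    - {"claw":1,"delta_pos":[-0.5,0,-0.7],"angular":[0,0,0]}
    - {"claw":1,"delta_pos":[-0.7,0,-0.7],"angular":[0,0,0]}
    - {"claw":1,"delta_pos":[-0.7,0,-0.7],"angular":[0,0,0]}
    - {"claw":1,"delta_pos":[-0.5,0,-0.5],"angular":[0,0,0]}
    - {"claw":1,"delta_pos":[0,0,0],"angular":[0,0,0]}
    - {"claw":1,"delta_pos":[0,0,0],"angular":[0,0,0]}
    - {"claw":1,"delta_pos":[0,0,0],"angular":[0,0,0]}

```text
time_s: 10.77
tool_pos: [566.2, -12.2, 168.0]
tcp_rot: [0.997, -0.003, 0.076, 0.0]
contact_force: [0.0, 0.9, -0.5]
width: 85.1
grip_force: 0.0
```

Run:
```python
from h import *
import pickle
s=manip.state();pickle.dump(s,open("s5.pkl","wb"));print(s["tool_pos"],s["contact_force"],s["width"])
w=manip.camera("wrist")[:,:,::-1]
cv2.imwrite("pics/w5.png",w)
```

```text
[566.23961234 -12.15205643 167.96488282] [ 0.02810326  0.92498319 -0.4949017 ] 85.13444472191718
```

View pics/w5.png

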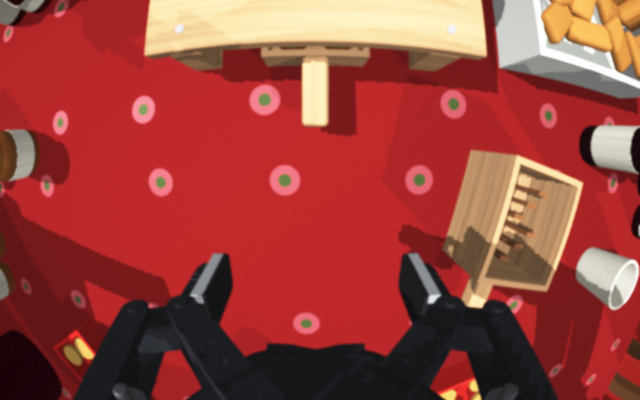

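The tray sits between the legs. Its front wall spans (262..368, 48..66), the handle tip is at (315,126), and the bin is undisturbed. One last number check.

Run:
```python
from h import *
import pickle
s=pickle.load(open("s5.pkl","rb"));np.set_printoptions(precision=1,suppress=True)
w=cv2.imread("pics/w5.png");print([int(v) for v in w[36:72,282,1]])
for n,p,z in(("edge81",(316,40),81),("edge65",(316,46),65),("basel",(263,66),0),("baser",(368,66),0),("tip",(315,126),42)):print(n,onz(wray(s,p),z)[:2])
```

```text
[226, 225, 223, 217, 200, 169, 128, 104, 99, 97, 84, 67, 69, 98, 130, 147, 152, 152, 147, 132, 108, 94, 90, 91, 90, 88, 82, 76, 71, 62, 42, 27, 22, 22, 21, 23]
edge81 [706.8 -14.5]
edge65 [706.6 -14.5]
basel [706.   40.7]
baser [705.3 -69.1]
tip [639.  -13.3]
```

```bash
python3 -c "from rig import manip; print(manip.finish_job())"
```

```text
the job is handed in; nothing more can be done
None
```

The tray is under the riser with its front wall flush with the board edge to about 1 mm by the last camera check, the gripper has let go, the bin looks unmoved, and the job is handed in; no verdict came back.

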